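Slide the cover onto a terminal box and clamp it

ROBOT

A 6-joint arm with a two-finger parallel gripper is mounted at the origin on a cart in front of the work surface, level with it; the furniture and walls round the work are solid. World frame = base frame: x ahead of the robot, y to its left, z up, the work surface at z = 0. Lengths are in m, angles in rad, forces in N, time in s.
With the tool pointing down it reaches from about 0.3 to 0.825 m from the base axis. Payload 5.4 kg.
Tool frame: the origin (TCP) lies at the very end of the fingers, on their centre line; the grasp point (between the pads) lies 19 mm behind it; z points along the fingers, y is the line along which they close (so a half turn about z gives the same grasp; the last joint's range is limited). The gripper opens to 92 mm and grips with 3 to 60 N. Pads are 20 mm wide; open, the fingers measure 128 mm over their backs; the gripper's body (75 mm by 189 mm) begins 69 mm behind the grasp point.
Start: joints at [-1.432, 0.158, 1.597, -0, 1.386, -0.21], TCP at [0.196, -0.54, 0.189] pointing down, gripper open.
Joint ranges: [-2.91, 2.91], [-0.94, 2.29], [0.18, 2.7], [-1.29, 4.43], [0.17, 2.64], [-3, 3]. Speed limits (rad/s): [2.57, 2.57, 3.14, 3.14, 3.14, 3.14].

INTERFACE

Orientations are given as a rotation vector (axis times angle).
In Python, from station import robot gives the robot as it stands. The module is installed in compiled form; this text tells all that it offers.
- The arm moves only by the tool carry_out, never from a script. Its argument "moves" is a list that holds one entry, the list of rows, each a list of 5 numbers: the opening in per cent of the stroke, from 0 (shut) to 100 (fully open), then the shift along the tool's x, y, z in m, then the turn about the tool's z in degrees. In form: [[[gripper, tx, ty, tz, twist], ...]]. A call has 1 to 5 rows; each row is the pose to reach, as a shift and turn from the pose commanded when the call began, along the tool's axes at that moment; what a row does not reach only later rows make up. A row lasts 1/10 s, in which the tool goes at most 50 mm and 8.59 degrees, less where a joint would pass 70% of its speed; a pose out of reach is approached as far as the arm can. A call with a gripper value outside its range is refused whole. The fingers move at their own pace and stop on an object; the grip force is fixed at half the most. Time passes only in rows, so rows that repeat a pose let the fingers close. It gives the time, the measured TCP pose, the force, the opening and the grip force at its end, in the units of the state.
- robot.get_obs(): the state, without advancing time (a new reading comes with each control period).
- robot.get_image(name): name is "scene" or "top" or "wrist"; returns a dict with "pixels" (420x560x3 uint8, red, green, blue), "range_z" (420x560 float32, m along the optical axis (not along the pixel's ray), 0 where there is no reading), "vfov" (degrees; the focal length in pixels is half the picture's height over the tangent of half this angle, whatever the lens; pixels are square), "cx", "cy" (the principal point, pixels), "camera_from_world" (4x4, takes a point from world to camera coordinates). Camera axes: x right, y down, z forward; pixel columns grow to the right and rows downward; lengths in m; the calibration is good to about 2 mm. A picture is of the moment at which its call begins.
- robot.finish_job(): hands the job in; it is judged then, once.
Trained networks look in the newest picture that a camera, given by its name, has taken for a name from the list of things; names that differ only in an ending like _2 or _b are one class to them, and where a whole thing is asked for, a point or a joint stands for the part that bears it (a point fixed in the world has none). Each returns a list of dicts, best first, with "confidence" (0 to 1); they miss things now and then, are a little off and sometimes report something else, mostly with a low value. They report only what shows in the picture. A call takes as long as a camera call.
- robot.find_in(label, camera): "location" ([row, column] as shares, 0 to 1, of the picture: columns of its width, rows of its height, amid what is visible of it).
- robot.spot_point(label, camera): "location" ([row, column] as shares, 0 to 1, of the picture: columns of its width, rows of its height: a listed point, or the origin of a listed thing).
The state is a dict: "t": time; "q": joint angles; "qvel": joint speeds; "joint_efforts": joint torques, N m; "position": TCP position; "tool_rot": TCP orientation; "wrist_force": force on the tool from outside, world axes, zero at the start; "moment": the same for the moment, N m; "opening": finger opening in m; "gripper_force": force on a finger pad.
Only numpy, scipy, OpenCV 4.12 (cv2) and the standard library are available. Lean on these libraries where they do the work, as an engineer would, in place of code of your own. Each camera call takes 0.05 s, during which the arm holds its last target. There are 200 camera calls.

TASK

Slide the blue cover off the wooden ledge onto the open terminal box so that its seal drops into the mouth and it sits flat on the rim all round. Then bring the red clamp jaw down onto the cover and screw it tight with the black T-bar, about a quarter turn clockwise. Leave the tin of screws and the tape measure where they stand.

Things in the scene. Friction and masses are not known exactly. Their poses are not given: they have to be found in the camera images.
- box_rim (a point): Centre of the rim of the open aluminium terminal box, 52 mm above the bench. Box 130 (x) x 110 (y) mm outside, walls 6 mm, mouth 118 x 98 mm. z up, +x from the ledge over the box to the clamp column. Fixed, with all of the fixture. The steel column, 22 mm wide, its top 175 mm above the bench, stands 95 mm from here along +x. Cable glands stick out 13 mm from the y sides, below the rim
- ledge_top (a point): Centre of the top of the wooden block that serves as ledge, 113 mm from box_rim along -x, exactly level with the rim. The top is 90 mm in x and 160 mm in y; a 3 mm gap parts it from the box. Fixed, axes as box_rim
- cover: Loose blue metal cover, 0.25 kg, 132 (x) x 112 (y) mm, flange 5 mm thick. Origin: centre of the flange's underside, z up. At the start it lies level on its seal bead, origin 6 mm above the rim, 100 to 120 mm from box_rim along -x, up to 14 mm off to a side, x within 0.15 rad of box_rim's x; its front end reaches over the box's front wall. Seated, its origin coincides with box_rim
- clamp_jaw (a joint): Travel of the red clamp jaw down the column, m: 0 at the top, at most 0.075, starting at 0 to 0.015; the pad meets the seated cover's top at about 0.060. About 4 N moves it down, 9 N up (starting to move can change the tool force by 10 N); it stays where it is left. Its arm, 22 mm wide and 18 mm high, reaches from the column over the box to the spindle, its underside 137 mm above the bench at 0
- clamp_screw: Steel spindle, 9 mm dia., in the jaw's end, with a round pad, 28 mm dia., at its foot. Its axis is vertical, 15 mm from box_rim along +x. It carries the T-bar. Origin: on the axis at mid-height of the jaw's arm; the pad's underside is 29 mm below it
- bar_grip (a point): centre of the black T-bar on top of the spindle: 60 mm long (its y axis), 10 mm thick (its x axis), 14 mm high; 43 mm above the arm's mid-height, so 34 mm of free height under its centre, with only the 9 mm spindle there. Gripped across its thickness, pushed down it moves the whole jaw
- clamp_bar (a joint): turn of the T-bar, rad: 0 to 1.6 (stop), starting at 0 to 0.2, growing clockwise seen from above. Each rad screws the pad 1.3 mm further down. Turning takes about 0.15 N m; it stays where it is left. It counts as tight from 1.15
- screw_tin: round open tin of screws, 64 mm dia., 28 mm high, on the bench beside the fixture, on its +y side; origin under its centre. Leave alone
- tape_rule: red and black tape measure, 74 x 88 x 40 mm, on the bench beside the fixture, on its -y side; origin under its centre. Leave alone
- seal (a point): Centre of the black seal bead under the cover, 3 mm below the cover's origin. The bead stands down 6 mm, round in section, 113 (x) x 93 (y) mm outside, corners cut: 2.5 mm play all round in the mouth. Pushed forward, the front end dips into the mouth, the bead meets the far wall and the rear drops in by itself, if lined up sideways within about 3 mm and 0.05 rad

How it is judged:
By the outcome, as a careful person would: the job done as asked, in the order asked, and still so for the second after the job is handed in, with the robot touching nothing.
It also fails if it takes over 72 s, if anything falls off the work surface, if the arm or the gripper's body presses on something with over 40 N, if the wrist force passes 120 N, or if a joint passes its speed limit or range.

## Working session

There is one attempt and no reset: what is moved stays moved. The work goes in short steps, Python scripts to look and compute and a tool call to move; the robot and the scene stay as the last step left them, time stands still between calls to the robot, and variables do not carry over. Pictures are saved under pics/ and viewed, at most 10 in all, crops included, and the job is handed in when it is done.

Besides the shell and the picture viewer there is one more tool, called after "Call:" by a JSON object that holds its "api" and its "payload", one argument or row to a line. carry_out: Moves the arm, as the interface text tells. Its arguments: {"type":"object","properties":{"moves":{"type":"array","items":{"type":"array","items":{"type":"array","items":{"type":"number"}}}}},"required":["moves"]}

```bash
mkdir -p pics; cat > h.py <<'E'
import numpy as np, cv2
from station import robot
def save(im,name): cv2.imwrite('pics/'+name, im['pixels'][:,:,::-1])
def K(im):
    f=im['pixels'].shape[0]/2/np.tan(np.radians(im['vfov'])/2); return f
def cloud(im):
    f=K(im); z=im['range_z']; r,c=np.indices(z.shape)
    P=np.stack([(c-im['cx'])/f*z,(r-im['cy'])/f*z,z],-1)
    T=np.linalg.inv(im['camera_from_world']); W=P@T[:3,:3].T+T[:3,3]; W[z==0]=np.nan
    return W
def ray(im,rc,zw):
    "world point on plane z=zw for pixel (row,col)"
    f=K(im); T=np.linalg.inv(im['camera_from_world'])
    d=T[:3,:3]@np.array([(rc[1]-im['cx'])/f,(rc[0]-im['cy'])/f,1]); o=T[:3,3]
    return o+d*(zw-o[2])/d[2]
E
python3 - <<'E'
from h import *
np.set_printoptions(precision=4,suppress=True)
for n in('scene','top'):
    im=robot.get_image(n); save(im,n+'0.png'); W=cloud(im)
    np.savez('/tmp/'+n,W=W,px=im['pixels'])
    for l in ('box_rim','ledge_top','cover','clamp_screw','bar_grip','screw_tin','tape_rule'):
        for d in robot.spot_point(l,n)[:1]:
            r,c=d['location'][0]*420,d['location'][1]*560
            print(n,l,round(d['confidence'],2),round(r),round(c),W[int(r),int(c)], ray(im,(r,c),.052))
    print(im['camera_from_world'],im['vfov'])
o=robot.get_obs(); print(o)
E
```

```text
scene box_rim 0.86 233 275 [ 0.6791 -0.0349  0.0267] [0.6553 0.0067 0.052 ]
scene ledge_top 0.77 245 314 [0.5343 0.0313 0.0645] [0.5406 0.0144 0.052 ]
scene cover 0.63 241 312 [0.547  0.0208 0.0642] [0.5537 0.001  0.052 ]
scene clamp_screw 0.3 226 336 [ 0.5433 -0.1363  0.0318] [ 0.5284 -0.1008  0.052 ]
scene bar_grip 0.66 186 268 [0.6667 0.0218 0.1919] [ 0.8341 -0.2698  0.052 ]
scene screw_tin 0.85 301 297 [0.4998 0.202  0.0278] [0.4841 0.232  0.052 ]
scene tape_rule 0.72 227 332 [ 0.5544 -0.1343  0.0302] [ 0.5365 -0.0918  0.052 ]
[[-0.8897 -0.4564 -0.0089  0.5573]
 [-0.1853  0.379  -0.9067  0.2434]
 [ 0.4171 -0.805  -0.4218  0.8395]
 [ 0.      0.      0.      1.    ]] 53.57004054685471
top box_rim 0.57 196 295 [0.664  0.0106 0.0365] [0.6612 0.01   0.052 ]
top cover 0.75 241 299 [0.5446 0.0011 0.0608] [ 0.5443 -0.0011  0.052 ]
top clamp_screw 0.68 188 293 [0.6651 0.0219 0.1571] [0.682 0.017 0.052]
top bar_grip 0.71 188 295 [0.6628 0.0157 0.1857] [0.6837 0.0111 0.052 ]
top screw_tin 0.92 252 231 [0.5134 0.176  0.0129] [0.5122 0.1717 0.052 ]
top tape_rule 0.55 238 366 [ 0.5576 -0.1744  0.0405] [ 0.557  -0.1743  0.052 ]
[[ 0.0233 -0.9995  0.0204  0.0111]
 [-0.9951 -0.0251 -0.0958  0.6062]
 [ 0.0963 -0.018  -0.9952  1.1403]
 [ 0.      0.      0.      1.    ]] 50.69189419397858
{'t': 0.8, 'q': array([-1.4321,  0.1584,  1.597 , -0.    ,  1.3862, -0.2101]), 'qvel': array([-0.0002, -0.001 , -0.0001,  0.0022,  0.0006, -0.0009]), 'joint_efforts': array([  0.0004, -38.5538, -32.2348,   0.0702,   0.0306,  -0.    ]), 'position': array([ 0.1965, -0.5404,  0.1887]), 'tool_rot': array([ 3.0939,  0.5451, -0.    ]), 'wrist_force': array([-0.1122, -0.6424,  0.5978]), 'moment': array([ 0.0008, -0.0243,  0.0086]), 'gripper_force': 0.0, 'opening': 0.092037614500166}
```

```bash
python3 - <<'E'
import cv2
a=cv2.imread('pics/top0.png')[120:320,190:420]; b=cv2.imread('pics/scene0.png')[120:330,190:410]
a=cv2.resize(a,(400,348),interpolation=2);b=cv2.resize(b,(365,348),interpolation=2)
cv2.imwrite('pics/a.png',cv2.hconcat([a,b]))
E
```

```text
(no output)
```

View pics/a.png

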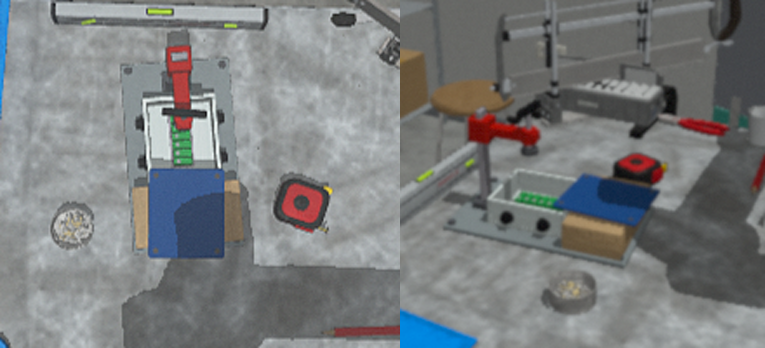

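The top crop shows the blue cover at crop (187,213) on the ledge, the box with its white mouth at (180,135), the jaw and the black bar at (184,112), the tin on the left and the tape on the right. Next I fit the geometry.

```bash
python3 - <<'E'
from h import *
np.set_printoptions(precision=4,suppress=True)
d=np.load('/tmp/top.npz'); W=d['W']; p=d['px'].astype(int)
r,g,b=p[...,0],p[...,1],p[...,2]
def rect(m,n):
    q=W[m][:,:2].astype(np.float32); R=cv2.minAreaRect(q*1000); print(n,m.sum(),'z',np.median(W[m][:,2]),R)
roi=(W[...,0]>.4)&(W[...,0]<.85)&(abs(W[...,1])<.12)
z=W[...,2]
cov=roi&(b>r+30)&(b>g+20)&(z>.05)&(z<.075)
rect(cov,'cover')
rim=roi&(W[...,0]>.6)&(z>.046)&(z<.058)&~cov
lab=cv2.connectedComponentsWithStats(rim.astype(np.uint8),connectivity=8)
k=1+lab[2][1:,4].argmax(); rect(lab[1]==k,'rim')
wood=roi&(z>.046)&(z<.058)&(W[...,0]<.59)&(r>b+25); rect(wood,'ledge')
red=roi&(r>g+60)&(r>b+60)&(z>.1); rect(red,'red'); print(np.percentile(z[red],[5,50,95]))
bar=roi&(z>.165)&(r<70)&(g<70)&(b<70); rect(bar,'bar');print(np.percentile(z[bar],[5,50,95]))
E
```

```text
cover 2172 z 0.06266919532190962 ((541.2565307617188, 4.680290222167969), (130.4748077392578, 110.29544830322266), 1.413217544555664)
rim 226 z 0.048142584996716864 ((842.4223022460938, 35.95747375488281), (15.08082389831543, 164.50694274902344), 0.0968775749206543)
ledge 586 z 0.05162815016830835 ((540.2135009765625, 2.00299072265625), (88.88335418701172, 158.64389038085938), 5.553470611572266)
red 359 z 0.15467545903607594 ((709.4303588867188, 20.69093132019043), (111.93687438964844, 31.59354591369629), 2.822291135787964)
[0.1497 0.1547 0.166 ]
bar 88 z 0.192103430961011 ((667.921875, 13.761947631835938), (55.56991195678711, 9.191776275634766), 85.69255828857422)
[0.1898 0.1921 0.1954]
```

```bash
cat >> h.py <<'E'
def psi(o):
    from scipy.spatial.transform import Rotation as R
    x=R.from_rotvec(o['tool_rot']).as_matrix()[:,0]; return np.degrees(np.arctan2(x[1],x[0]))
def fix(a,b,C=(.6527,.0129),yaw=5.55):
    "fixture (box_rim) coords -> world xy"
    t=np.radians(yaw); return C[0]+a*np.cos(t)-b*np.sin(t), C[1]+a*np.sin(t)+b*np.cos(t)
def go(x,y,z,p,start=None):
    o=robot.get_obs() if start is None else None
    P,a=(o['position'],psi(o)) if o else (np.array(start[:3]),start[3])
    t=np.radians(a); d=np.array([x,y,z])-P
    print('shift',np.round([d[0]*np.cos(t)+d[1]*np.sin(t), d[0]*np.sin(t)-d[1]*np.cos(t), -d[2]],4),'twist',round(a-p,1),'from',np.round(P,4),round(a,2))
E
echo ok
```

```text
ok
```

Call:
{"api": "carry_out", "payload": {
  "moves": [
    [[100, 0.035, -0.03, -0.01, 0], [100, 0.07, -0.06, -0.02, 0], [100, 0.105, -0.09, -0.035, 0], [100, 0.14, -0.12, -0.045, 0], [100, 0.175, -0.15, -0.055, 0]]
  ]
}}

```text
t: 1.3
position: [0.3103, -0.3381, 0.2444]
tool_rot: [3.093, 0.544, 0.001]
wrist_force: [1.5, -0.5, 0.8]
opening: 0.0916
gripper_force: 0.0
```

Call:
{"api": "carry_out", "payload": {
  "moves": [
    [[100, 0.035, -0.03, -0.01, 0], [100, 0.07, -0.06, -0.02, 0], [100, 0.105, -0.09, -0.035, 0], [100, 0.14, -0.12, -0.045, 0], [100, 0.175, -0.15, -0.055, 0]]
  ]
}}

```text
t: 1.8
position: [0.4236, -0.1371, 0.2996]
tool_rot: [3.093, 0.545, 0.002]
wrist_force: [-0.3, -0.1, -0.1]
opening: 0.092
gripper_force: 0.0
```

Call:
{"api": "carry_out", "payload": {
  "moves": [
    [[100, 0.024, -0.02, 0, -8.5], [100, 0.048, -0.04, 0, -17], [100, 0.072, -0.06, 0, -25.5], [100, 0.096, -0.08, 0, -34], [100, 0.12, -0.1, 0, -42]]
  ]
}}

```text
t: 2.3
position: [0.502, -0.0025, 0.2989]
tool_rot: [2.688, 1.626, 0.0]
wrist_force: [0.3, -0.4, 0.1]
opening: 0.0919
gripper_force: 0.0
```

Call:
{"api": "carry_out", "payload": {
  "moves": [
    [[100, 0, 0, 0, -8.5], [100, 0, 0, 0, -17], [100, 0, 0, 0, -25.5], [100, 0, 0, 0, -33.5], [100, 0, 0, 0, -33.5]]
  ]
}}

```text
t: 2.8
position: [0.5015, -0.0038, 0.2987]
tool_rot: [2.112, 2.326, 0.0]
wrist_force: [-0.4, 0.2, 0.1]
opening: 0.0917
gripper_force: 0.0
```

```bash
python3 - <<'E'
from h import *
np.set_printoptions(precision=4,suppress=True)
im=robot.get_image('wrist'); save(im,'w1.png'); np.savez('/tmp/w1',W=cloud(im),px=im['pixels'])
o=robot.get_obs(); print(o['t'],o['position'],psi(o),o['q'])
E
```

```text
2.85 [ 0.5015 -0.0038  0.2987] 95.31671552064587 [-0.249  -0.0861  1.6335  0.      1.5941 -0.3418]
```

View pics/w1.png

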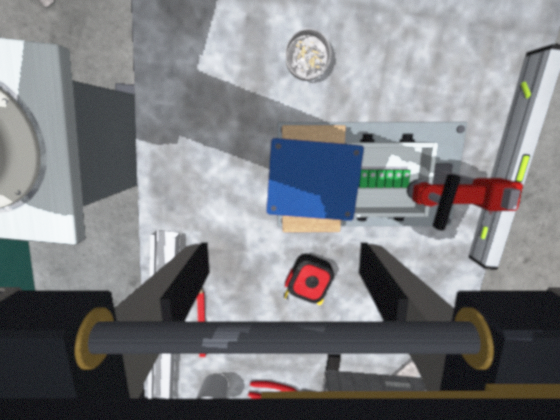

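The wrist view shows the cover at px (315,178), slightly turned against the ledge (sticking out at (312,132) and (310,225)) and the box (rim about (398,180)); the jaw bar is at (447,202). I'll fit again with this closer view.

```bash
cat > fitc.py <<'E'
from h import *
def fits(im):
    W=cloud(im); p=im['pixels'].astype(int); r,g,b=p[...,0],p[...,1],p[...,2]; z=W[...,2]
    roi=(W[...,0]>.4)&(W[...,0]<.75)&(abs(W[...,1])<.13)
    out={}
    def rect(m,n):
        lab=cv2.connectedComponentsWithStats(m.astype(np.uint8),connectivity=8)
        if n=='cover' : m=lab[1]==1+lab[2][1:,4].argmax()
        q=W[m][:,:2].astype(np.float32); c,s,a=cv2.minAreaRect(q*1000)
        print(n,m.sum(),'z',round(float(np.median(z[m])),4),np.round(c,1),np.round(s,1),round(a,2)); out[n]=(c,s,a)
    cov=roi&(b>r+30)&(b>g+15)&(z>.045)&(z<.075)
    rect(cov,'cover')
    rect(roi&(z>.045)&(z<.059)&(W[...,0]<.6)&(r>b+25),'ledge')
    rim=roi&(z>.048)&(z<.056)&(W[...,0]>.61)&(abs(r-b)<30)&(r>100)
    if rim.sum()>20: rect(rim,'rim')
    bar=roi&(z>.1)&(p.max(-1)<70)&(W[...,0]>.6)
    if bar.sum()>20: rect(bar,'bar')
    return out
E
python3 - <<'E'
from h import *
from fitc import fits
for n in('wrist','top'): print(n); fits(robot.get_image(n))
E
```

```text
wrist
cover 6791 z 0.0623 [543.    4.1] [132.  111.7] 0.99
ledge 1756 z 0.0513 [542.9   1.9] [ 90.  158.2] 5.29
rim 839 z 0.0512 [673.7  35.2] [126.  158.3] 0.87
bar 811 z 0.1912 [697.3  25.8] [90.3 54.8] 19.29
top
cover 18 z 0.0617 [600.8  54.9] [ 7.5 17.7] 45.49
ledge 46 z 0.0513 [582.6   9.7] [ 32.6 158.7] 17.45
rim 189 z 0.0515 [666.6  14.7] [102.2 109.8] 5.99
bar 109 z 0.1923 [685.9   3.8] [51.9 75.8] 58.91
```

```bash
sed -i 's/C=(.6527,.0129),yaw=5.55/C=(.654,.0126),yaw=5.42/' h.py; python3 - <<'E'
from h import *
x,y=fix(-.115,.09); print(x,y); go(x,y,.055,95.4)
E
```

```text
0.5310131346119276 0.09133519506558765
shift [0.092  0.0382 0.2438] twist -0.1 from [ 0.5015 -0.0038  0.2988] 95.32
```

Call:
{"api": "carry_out", "payload": {
  "moves": [
    [[100, 0.046, 0.019, 0, 0], [100, 0.092, 0.038, 0, 0], [100, 0.092, 0.038, 0.05, 0], [100, 0.092, 0.038, 0.1, 0], [100, 0.092, 0.038, 0.15, 0]]
  ]
}}

```text
t: 3.45
position: [0.5307, 0.0919, 0.1474]
tool_rot: [2.113, 2.323, 0.001]
wrist_force: [0.6, -0.6, -0.5]
opening: 0.0921
gripper_force: 0.0
```

Call:
{"api": "carry_out", "payload": {
  "moves": [
    [[100, 0, 0, 0.045, 0], [100, 0, 0, 0.08, 0], [100, 0, 0, 0.093, 0], [100, 0, 0, 0.093, 0], [100, 0, 0, 0.093, 0]]
  ]
}}

```text
t: 3.95
position: [0.5321, 0.0913, 0.0576]
tool_rot: [2.112, 2.323, 0.003]
wrist_force: [0.1, 0.9, -0.2]
opening: 0.0917
gripper_force: 0.0
```

```bash
python3 - <<'E'
from h import *
x,y=fix(-.115,.066); go(x,y,.055,95.4)
im=robot.get_image('wrist'); save(im,'w2.png')
E
```

```text
shift [-0.0239 -0.0011  0.0026] twist 0.0 from [0.5321 0.0913 0.0576] 95.44
```

View pics/w2.png

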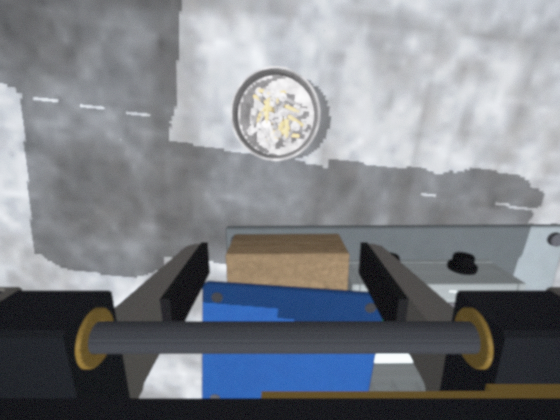

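The picture shows the ledge at (288,260), cover edge at row 288, and finger parts at (195,255) and (375,255). The scale does not fit the tips being at ledge height, so I'll check before pushing.

```bash
python3 - <<'E'
from h import *
np.set_printoptions(precision=4,suppress=True)
im=robot.get_image('wrist'); W=cloud(im); o=robot.get_obs()
print(o['position'],im['vfov'],im['cx'],im['cy'],K(im)); T=np.linalg.inv(im['camera_from_world']); print(T)
for rc in [(248,200),(260,200),(280,190),(248,368),(260,288),(300,288),(330,250),(400,288),(250,232),(250,345),(293,210),(290,365)]: print(rc,W[rc],im['range_z'][rc])
for s in(-1,1):
  for dz in (0,.02,.04):
    t=np.radians(psi(o)); P=o['position']+s*.046*np.array([np.sin(t),-np.cos(t),0])+[0,0,dz]
    c=im['camera_from_world']@np.r_[P,1]; f=K(im); print(P,c[1]/c[2]*f+im['cy'],c[0]/c[2]*f+im['cx'],c[2])
E
```

```text
[0.5327 0.0913 0.0583] 69.66238740634105 283.73376679145997 212.67687300574048 301.7996605062833
[[ 0.9955  0.0901  0.0301  0.5238]
 [ 0.0949 -0.9587 -0.2681  0.1673]
 [ 0.0047  0.2698 -0.9629  0.2535]
 [ 0.      0.      0.      1.    ]]
(248, 200) [0.4834 0.0976 0.0937] 0.17134914
(260, 200) [0.4854 0.0937 0.101 ] 0.16545618
(280, 190) [0.4851 0.091  0.1187] 0.1490823
(248, 368) [0.5783 0.1067 0.0944] 0.17107366
(260, 288) [0.5366 0.0755 0.051 ] 0.2199935
(300, 288) [0.5389 0.0496 0.0621] 0.21630271
(330, 250) [0.5202 0.1166 0.1867] 0.07776572
(400, 288) [0.5298 0.1148 0.2051] 0.060875878
(250, 232) [0.4949 0.0776 0.0464] 0.22264823
(250, 345) [0.5779 0.0855 0.0468] 0.2225477
(293, 210) [0.4832 0.0501 0.0622] 0.21441454
(290, 365) [0.6101 0.0361 0.0136] 0.26878232
[0.4869 0.0869 0.0583] 243.17960658607274 218.28995113338095 0.20839481153648037
[0.4869 0.0869 0.0783] 254.8942176423027 211.77556046901697 0.18913644763096046
[0.4869 0.0869 0.0983] 269.26490107449763 203.7841516598072 0.16987808372544053
[0.5785 0.0957 0.0583] 242.9238766540772 351.3911536204939 0.20880370064171935
[0.5785 0.0957 0.0783] 254.58723392009423 358.4142896571969 0.18954533673619944
[0.5785 0.0957 0.0983] 268.8886929135099 367.0259689312889 0.1702869728306795
```

```bash
python3 - <<'E'
import cv2
a=cv2.imread('pics/w2.png')[200:330,130:430]
cv2.imwrite('pics/b.png',cv2.resize(a,(780,338),interpolation=cv2.INTER_CUBIC))
E
```

```text
(no output)
```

View pics/b.png

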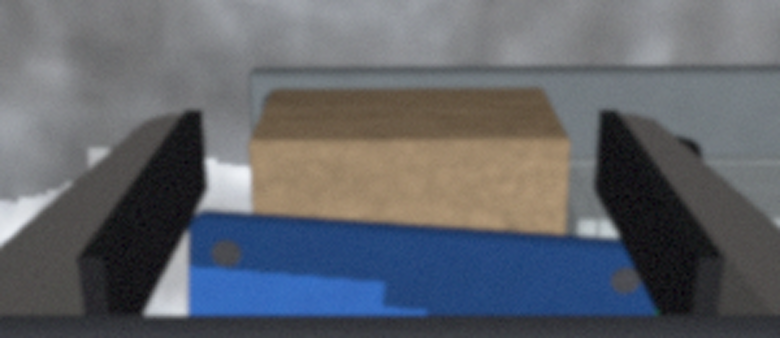

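```bash
python3 - <<'E'
from h import *
np.set_printoptions(precision=4,suppress=True)
im=robot.get_image('wrist'); W=cloud(im)
for rc in [(247,206),(255,206),(262,206),(268,206),(255,203),(255,211),(255,364),(262,364),(250,366)]: print(rc,W[rc],im['range_z'][rc],im['pixels'][rc])
im=robot.get_image('scene'); save(im,'s2.png'); 
a=im['pixels'][110:330,180:440,::-1]; cv2.imwrite('pics/c.png',cv2.resize(a,(780,600),interpolation=cv2.INTER_CUBIC)) if 0 else cv2.imwrite('pics/c.png',cv2.resize(a,(709,600),interpolation=cv2.INTER_CUBIC))
E
```

```text
(247, 206) [0.485  0.0952 0.086 ] 0.17950302 [33 31 33]
(255, 206) [0.4855 0.0907 0.0876] 0.17922166 [28 25 32]
(262, 206) [0.486  0.0871 0.0893] 0.17854255 [21 18 23]
(268, 206) [0.4862 0.0834 0.0898] 0.17909133 [21 22 22]
(255, 203) [0.4852 0.0934 0.0937] 0.17266865 [26 26 28]
(255, 211) [ 0.4695  0.0501 -0.0016] 0.27547342 [131 135 136]
(255, 364) [0.577  0.102  0.0938] 0.1730236 [18 16 20]
(262, 364) [0.5771 0.0984 0.0956] 0.17225991 [20 16 20]
(250, 366) [0.5765 0.1065 0.0973] 0.16839191 [24 23 26]
```

View pics/c.png

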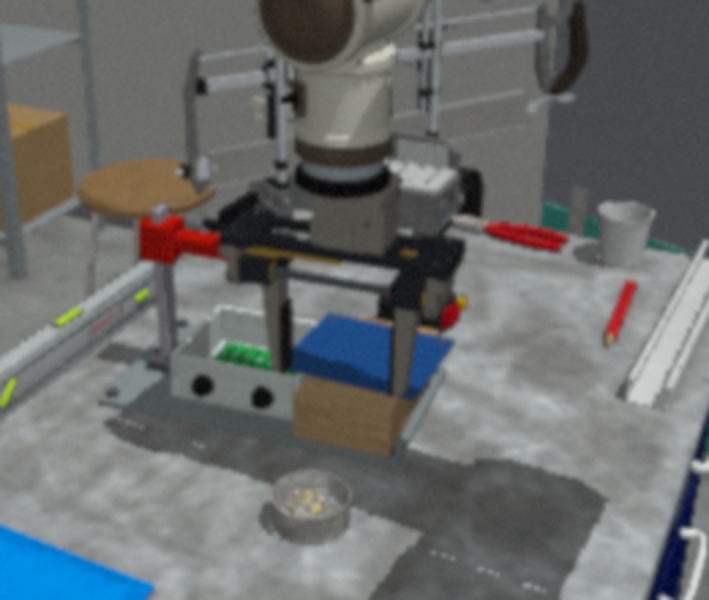

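The scene crop shows the fingers on the +y side of the ledge, with tips at about (283,370) and (400,395).

```bash
python3 - <<'E'
from h import *
np.set_printoptions(precision=4,suppress=True)
im=robot.get_image('scene'); o=robot.get_obs(); W=cloud(im); f=K(im)
t=np.radians(psi(o)); ty=np.array([np.sin(t),-np.cos(t),0]); tx=np.array([np.cos(t),np.sin(t),0])
for s in(-.064,.064):
  for dz in (0,.03):
    P=o['position']+s*ty+.01*tx+[0,0,dz]
    c=im['camera_from_world']@np.r_[P,1]; print(s,dz,'crop px',(c[0]/c[2]*f+im['cx']-180)*2.727,(c[1]/c[2]*f+im['cy']-110)*2.727,c[2])
for (x,y) in [(400,385),(400,375),(282,358),(282,364),(400,392)]:
    rc=(int(y/2.727+110),int(x/2.727+180)); print((x,y),W[rc])
E
```

```text
-0.064 0 crop px 408.8553394711914 426.8323874274576 0.9336024962385038
-0.064 0.03 crop px 410.15824124894766 395.6802900154158 0.9209488975797357
0.064 0 crop px 265.4684260631186 397.1973600397518 0.9769166673275353
0.064 0.03 crop px 264.8311990249056 367.0557104670396 0.9642630686687672
(400, 385) [0.4792 0.0919 0.0929]
(400, 375) [0.4778 0.0964 0.106 ]
(282, 358) [0.5802 0.1051 0.0995]
(282, 364) [0.5804 0.1048 0.094 ]
(400, 392) [0.478  0.0945 0.0895]
```

The cameras put the fingertips about 29 mm above the reported TCP. I'll push at the reported height, which is harmless either way, and see which is right.

Call:
{"api": "carry_out", "payload": {
  "moves": [
    [[100, -0.005, -0.001, 0.002, 0], [100, -0.01, -0.001, 0.002, 0], [100, -0.015, -0.001, 0.002, 0], [100, -0.02, -0.001, 0.002, 0], [100, -0.024, -0.001, 0.002, 0]]
  ]
}}

```text
t: 4.7
position: [0.5319, 0.0668, 0.0537]
tool_rot: [-2.113, -2.325, 0.0]
wrist_force: [-0.4, 0.1, 0.0]
opening: 0.092
gripper_force: 0.0
```

```bash
python3 - <<'E'
from h import *
o=robot.get_obs(); print(o['position'],o['wrist_force'],o['t'])
im=robot.get_image('wrist'); save(im,'w3.png')
s=robot.get_image('scene')['pixels'][150:300,220:400,::-1]
cv2.imwrite('pics/d.png',cv2.hconcat([cv2.resize(im['pixels'][150:330,130:430,::-1],(450,270)),cv2.resize(s,(324,270),interpolation=2)]))
W=cloud(im); print(W[255,206],W[262,206])
E
```

```text
[0.5318777  0.06676581 0.05368436] [-0.38689521  0.05199443  0.02399642] 4.7
[0.485077   0.06675397 0.08430623] [0.48524073 0.0623503  0.08450611]
```

View pics/d.png

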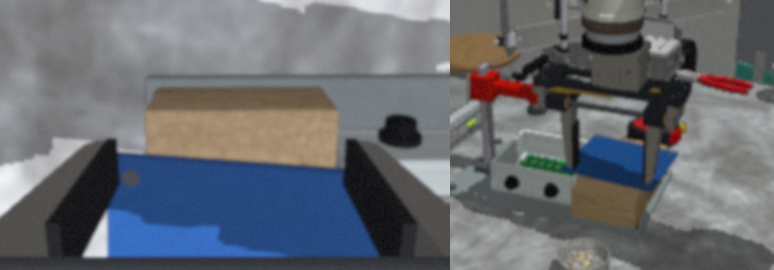

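The fingertips pass over the cover without touching it, so the real tips are about 30 mm above the reported TCP. I'll take that into account: back out, go lower, push.

Call:
{"api": "carry_out", "payload": {
  "moves": [
    [[100, 0.014, 0, 0, 0], [100, 0.026, 0, 0, 0], [100, 0.026, 0, 0.012, 0], [100, 0.026, 0, 0.022, 0], [100, 0.026, 0, 0.027, 0]]
  ]
}}

```text
t: 5.3
position: [0.5279, 0.0935, 0.0247]
tool_rot: [-2.111, -2.324, 0.003]
wrist_force: [-0.7, 0.3, -0.2]
opening: 0.0917
gripper_force: 0.0
```

```bash
python3 - <<'E'
from h import *
x,y=fix(-.115,.066); go(x,y,.026,95.4); o=robot.get_obs(); print(o['wrist_force'])
im=robot.get_image('wrist'); W=cloud(im); print(W[250,206],W[262,206])
E
```

```text
shift [-0.0265  0.0028 -0.0013] twist 0.1 from [0.5279 0.0935 0.0247] 95.51
[-0.69292858  0.32294665 -0.22285992]
[0.4805816  0.09560432 0.05320198] [0.48108865 0.08843409 0.05445633]
```

Call:
{"api": "carry_out", "payload": {
  "moves": [
    [[100, -0.007, 0.001, -0.001, 0], [100, -0.014, 0.001, -0.001, 0], [100, -0.019, 0.001, -0.001, 0], [100, -0.023, 0.001, -0.001, 0], [100, -0.023, 0.001, -0.001, 0]]
  ]
}}

```text
t: 5.85
position: [0.5329, 0.0697, 0.028]
tool_rot: [2.113, 2.324, 0.0]
wrist_force: [-0.3, 0.6, -0.1]
opening: 0.092
gripper_force: 0.0
```

```bash
python3 - <<'E'
from h import *
x,y=fix(-.115,.066); go(x,y,.026,95.4); o=robot.get_obs(); print(o['wrist_force'],o['t'])
im=robot.get_image('wrist'); W=cloud(im); p=im['pixels'].astype(int)
print(W[250,206],W[262,206],W[268,206])
z=W[...,2]; cov=(p[...,2]>p[...,0]+30)&(abs(z-.0625)<.004)&(W[...,0]>.46)&(W[...,0]<.63)
# +y edge of the cover: max y per x bin
X=W[cov];pts=[]
for a in np.arange(.49,.575,.005):
    s=X[abs(X[:,0]-a)<.0025]
    if len(s): pts.append((a,s[:,1].max()))
pts=np.array(pts); k=np.polyfit(pts[:,0],pts[:,1],1); print('edge yaw',np.degrees(np.arctan(k[0])),'y at .531',np.polyval(k,.531))
led=(p[...,0]>p[...,2]+25)&(abs(z-.0515)<.003)&(W[...,0]>.45)&(W[...,0]<.61)&(W[...,1]>.05)
q=W[led];pts=np.array([(a,q[abs(q[:,0]-a)<.0025][:,1].max()) for a in np.arange(.505,.57,.005)])
k2=np.polyfit(pts[:,0],pts[:,1],1); print('ledge yaw',np.degrees(np.arctan(k2[0])),'y',np.polyval(k2,.531),'offset cover edge - nominal',np.polyval(k,.531)-np.polyval(k2,.531)+.024/np.cos(np.radians(5.4)))
E
```

```text
shift [-0.0023  0.0002  0.002 ] twist 0.0 from [0.5329 0.0697 0.028 ] 95.43
[-0.25343033  0.60607262 -0.08362694] 5.85
[0.4854516  0.07195617 0.05645586] [0.48591636 0.06473527 0.0575981 ] [0.48671385 0.0623351  0.06058584]
edge yaw 2.6462073052261728 y at .531 0.05787465765483167
ledge yaw 5.796521064120548 y 0.0814708807802688 offset cover edge - nominal 0.0005107645391313372
```

Call:
{"api": "carry_out", "payload": {
  "moves": [
    [[100, -0.001, 0, 0.001, 0], [100, -0.002, 0, 0.001, 0], [100, -0.003, 0, 0.001, 0], [100, -0.003, 0, 0.001, 0]]
  ]
}}

```text
t: 6.3
position: [0.5326, 0.0676, 0.0266]
tool_rot: [-2.112, -2.325, 0.0]
wrist_force: [-0.0, 1.5, 1.3]
opening: 0.0918
gripper_force: 0.6
```

```bash
cat > edge.py <<'E'
from h import *
def edge():
    x,y=fix(-.115,.066); go(x,y,.026,95.4); o=robot.get_obs(); print(o['wrist_force'],o['t'])
    im=robot.get_image('wrist'); W=cloud(im); p=im['pixels'].astype(int)
    z=W[...,2]; cov=(p[...,2]>p[...,0]+30)&(abs(z-.0625)<.004)&(W[...,0]>.46)&(W[...,0]<.63)
    X=W[cov];pts=[]
    def line(X,a0,a1):
        pts=[]
        for a in np.arange(a0,a1,.005):
            s=X[abs(X[:,0]-a)<.0025]
            if len(s): pts.append((a,s[:,1].max()))
        return np.polyfit(*np.array(pts).T,1)
    k=line(X,.49,.575); print('edge yaw',np.degrees(np.arctan(k[0])),'y',np.polyval(k,.531))
    k2=line(W[(p[...,0]>p[...,2]+25)&(abs(z-.0515)<.003)&(W[...,0]>.45)&(W[...,0]<.61)&(W[...,1]>.05)],.505,.57)
    print('ledge yaw',np.degrees(np.arctan(k2[0])),'y',np.polyval(k2,.531),'offset',np.polyval(k,.531)-np.polyval(k2,.531)+.0241)
E
python3 -c "from edge import edge; edge()"
```

```text
shift [-0.0003  0.0006  0.0006] twist 0.1 from [0.5326 0.0676 0.0266] 95.49
[-0.02618494  1.5000802   1.3206784 ] 6.3
edge yaw 3.5630341262585725 y 0.05689334592187383
ledge yaw 5.78730184033227 y 0.08155934554330238 offset -0.0005659996214285486
```

Call:
{"api": "carry_out", "payload": {
  "moves": [
    [[100, 0.02, 0, 0, 0], [100, 0.025, 0, -0.04, 0], [100, 0.025, 0, -0.09, 0], [100, 0.025, -0.02, -0.11, -8], [80, 0.02, -0.05, -0.11, -16]]
  ]
}}

```text
t: 6.85
position: [0.4846, 0.0824, 0.1413]
tool_rot: [1.755, 2.596, 0.007]
wrist_force: [0.3, -0.1, 0.6]
opening: 0.086
gripper_force: 0.0
```

Call:
{"api": "carry_out", "payload": {
  "moves": [
    [[76, 0, 0, 0, -8.5], [76, 0, 0, 0, -17], [76, 0, 0, 0, -25.5], [76, 0, 0, 0, -34], [76, 0, 0, 0, -42.5]]
  ]
}}

```text
t: 7.35
position: [0.4812, 0.0824, 0.1367]
tool_rot: [0.697, 3.063, -0.001]
wrist_force: [1.0, 0.4, -1.1]
opening: 0.07
gripper_force: 0.0
```

Call:
{"api": "carry_out", "payload": {
  "moves": [
    [[76, 0, 0, 0, -8.5], [76, 0, 0, 0, -17], [76, 0, 0, 0, -25.5], [76, 0, 0, 0, -31.5], [76, 0, 0, 0, -31.5]]
  ]
}}

```text
t: 7.85
position: [0.4812, 0.0825, 0.1367]
tool_rot: [-0.151, 3.138, -0.001]
wrist_force: [0.4, 0.7, 0.4]
opening: 0.07
gripper_force: 0.0
```

```bash
python3 - <<'E'
from h import *
from fitc import fits
x,y=fix(-.205,0); go(x,y,.026,-174.6); o=robot.get_obs(); print(o['wrist_force'],o['t'],o['opening'],o['q'])
fits(robot.get_image('wrist')); fits(robot.get_image('top'))
E
```

```text
shift [ 0.0397 -0.0858  0.1107] twist 0.1 from [0.4812 0.0825 0.1367] -174.49
[0.3549776  0.67397656 0.36704974] 7.85 0.06998011815351068 [-7.81075999e-02 -2.23596574e-02  1.89300052e+00 -4.34354790e-04
  1.27063578e+00 -1.74490198e+00]
cover 9092 z 0.0623 [540.8   1.1] [124.6 110.7] 3.83
ledge 3301 z 0.0513 [541.8   1.2] [ 89.5 160.2] 5.75
rim 311 z 0.0509 [699.9  32.9] [ 45.  117.7] 38.1
cover 1542 z 0.0628 [544.1   1.2] [129.8 109.9] 3.52
ledge 449 z 0.0517 [540.8   1.7] [ 88.2 158.7] 5.4
rim 219 z 0.0516 [664.3  14.3] [107.7 109.5] 5.55
bar 100 z 0.1923 [671.1  19.2] [59.  39.8] 51.14
```

Call:
{"api": "carry_out", "payload": {
  "moves": [
    [[76, 0.02, -0.043, 0, 0], [76, 0.04, -0.086, 0, 0], [76, 0.04, -0.086, 0.05, 0], [76, 0.04, -0.086, 0.09, 0], [76, 0.04, -0.086, 0.11, 0]]
  ]
}}

```text
t: 8.45
position: [0.447, -0.0067, 0.0236]
tool_rot: [0.145, -3.134, -0.002]
wrist_force: [1.4, -0.3, 0.7]
opening: 0.0701
gripper_force: 0.0
```

```bash
python3 - <<'E'
from h import *
for a in(-.185,-.13,-.085,-.0735): x,y=fix(a,0); go(x,y,.026,-174.5)
o=robot.get_obs(); print(o['wrist_force'])
E
```

```text
shift [-0.0229 -0.0003 -0.0024] twist -0.2 from [ 0.447  -0.0067  0.0236] -174.72
shift [-0.0779 -0.0002 -0.0024] twist -0.2 from [ 0.447  -0.0067  0.0236] -174.72
shift [-1.229e-01 -1.000e-04 -2.400e-03] twist -0.2 from [ 0.447  -0.0067  0.0236] -174.72
shift [-0.1344 -0.     -0.0024] twist -0.2 from [ 0.447  -0.0067  0.0236] -174.72
[ 1.41961731 -0.25257456  0.68629276]
```

Call:
{"api": "carry_out", "payload": {
  "moves": [
    [[76, -0.015, 0, -0.002, 0], [76, -0.028, 0, -0.002, 0], [76, -0.038, 0, -0.002, 0], [76, -0.048, 0, -0.002, 0], [76, -0.058, 0, -0.002, 0]]
  ]
}}

```text
t: 8.95
position: [0.5077, -0.0012, 0.0286]
tool_rot: [0.149, -3.138, 0.0]
wrist_force: [-1.1, -0.7, 0.1]
opening: 0.0699
gripper_force: 0.6
```

```bash
python3 - <<'E'
from h import *
from fitc import fits
for a in (-.13,-.085,-.0735): x,y=fix(a,0); go(x,y,.026,-174.5)
o=robot.get_obs(); print(o['wrist_force'],o['t'])
fits(robot.get_image('top')); fits(robot.get_image('scene'))
E
```

```text
shift [-0.017  -0.0001  0.0026] twist -0.0 from [ 0.5077 -0.0012  0.0286] -174.55
shift [-0.062  -0.0001  0.0026] twist -0.0 from [ 0.5077 -0.0012  0.0286] -174.55
shift [-0.0735 -0.0001  0.0026] twist -0.0 from [ 0.5077 -0.0012  0.0286] -174.55
[-1.0887989  -0.67793486  0.10505669] 8.95
cover 1157 z 0.0626 [600.   9.] [ 88.9 110.7] 5.63
ledge 217 z 0.0518 [563.6   4.1] [ 41.5 158.3] 5.89
rim 175 z 0.0515 [682.9  16.4] [ 70.4 109.4] 5.05
bar 106 z 0.1924 [675.5  11.8] [55.3 42.1] 68.35
cover 967 z 0.0636 [586.5   9.5] [127.8 109.3] 5.95
ledge 486 z 0.0523 [542.7   4.9] [ 88.5 157.3] 5.58
rim 205 z 0.0519 [686.9  25.5] [ 97.5 142.5] 30.54
bar 130 z 0.1863 [667.6  15.4] [59.7 21.7] 70.74
```

Call:
{"api": "carry_out", "payload": {
  "moves": [
    [[76, -0.01, 0, 0.001, 0], [76, -0.02, 0, 0.001, 0], [76, -0.03, 0, 0.001, 0], [76, -0.04, 0, 0.001, 0], [76, -0.05, 0, 0.001, 0]]
  ]
}}

```text
t: 9.55
position: [0.558, 0.0036, 0.0275]
tool_rot: [-0.15, 3.138, 0.0]
wrist_force: [-1.6, -0.5, -0.5]
opening: 0.0697
gripper_force: 0.5
```

Call:
{"api": "carry_out", "payload": {
  "moves": [
    [[76, -0.005, 0, 0, 0], [76, -0.01, 0, 0, 0], [76, -0.014, 0, 0, 0], [76, -0.018, 0, 0, 0], [76, -0.018, 0, 0, 0]]
  ]
}}

```text
t: 10.05
position: [0.5756, 0.0052, 0.0279]
tool_rot: [-0.15, 3.137, -0.0]
wrist_force: [0.1, 0.6, 0.5]
opening: 0.0701
gripper_force: 0.0
```

```bash
cat > st.py <<'E'
from h import *
from fitc import fits
def plane(n):
    im=robot.get_image(n); W=cloud(im); p=im['pixels'].astype(int)
    m=(p[...,2]>p[...,0]+30)&(p[...,2]>p[...,1]+15)&(W[...,2]>.04)&(W[...,2]<.075)&(W[...,0]>.45)&(W[...,0]<.75)&(abs(W[...,1])<.1)
    lab=cv2.connectedComponentsWithStats(m.astype(np.uint8)); m=lab[1]==1+lab[2][1:,4].argmax()
    X=W[m]; C=(.654,.0126); t=np.radians(5.5)
    u=(X[:,0]-C[0])*np.cos(t)+(X[:,1]-C[1])*np.sin(t); v=-(X[:,0]-C[0])*np.sin(t)+(X[:,1]-C[1])*np.cos(t)
    A=np.c_[u,v,np.ones(len(u))]; k=np.linalg.lstsq(A,X[:,2],rcond=None)[0]
    print(n,len(u),'top z = %.4f + %.3f u + %.3f v'%(k[2],k[0],k[1]),'u',u.min().round(4),u.max().round(4),'v',v.min().round(4),v.max().round(4)); fits(im)
def st():
    o=robot.get_obs(); print(o['t'],o['position'],o['wrist_force'])
    plane('top'); plane('scene')
E
python3 - <<'E'
from st import *
for a in (-.0735,-.0715): x,y=fix(a,0); go(x,y,.026,-174.5)
st()
E
```

```text
shift [-0.0052 -0.0001  0.0019] twist -0.0 from [0.5756 0.0052 0.0279] -174.52
shift [-0.0072 -0.0001  0.0019] twist -0.0 from [0.5756 0.0052 0.0279] -174.52
10.05 [0.57562809 0.00522434 0.02790553] [0.099828   0.61169614 0.45166508]
top 235 top z = 0.0598 + -0.049 u + 0.008 v u 0.0006 0.0595 v -0.0538 -0.015
cover 235 z 0.0579 [687.3 -18.9] [58.8 38.8] 5.0
ledge 810 z 0.0517 [523.8  -3.6] [ 53.1 149.8] 4.9
rim 27 z 0.0515 [716.   18.6] [  3.4 107.6] 6.12
bar 129 z 0.1926 [669.1  19.8] [ 68.7 151.4] 79.74
scene 857 top z = 0.0606 + -0.050 u + -0.005 v u -0.0675 0.0623 v -0.0527 0.0582
cover 857 z 0.0604 [651.1  15.1] [129.9 110.7] 5.42
ledge 1156 z 0.0525 [542.7   1.7] [ 88.4 165.5] 5.59
rim 64 z 0.0505 [686.7  58.6] [ 45.1 144.2] 70.41
bar 334 z 0.3067 [634.1  28.5] [56.9 91.2] 70.27
```

The front has dipped in (slope −0.05); I'll push a little further so the rear drops.

Call:
{"api": "carry_out", "payload": {
  "moves": [
    [[76, -0.001, 0, 0.001, 0], [76, -0.002, 0, 0.001, 0], [76, -0.003, 0, 0.001, 0], [76, -0.004, 0, 0.001, 0], [76, -0.004, 0, 0.001, 0]]
  ]
}}

```text
t: 10.65
position: [0.5787, 0.0057, 0.0266]
tool_rot: [0.15, -3.137, -0.0]
wrist_force: [-1.6, 0.3, 1.7]
opening: 0.0701
gripper_force: 0.8
```

```bash
python3 - <<'E'
from st import *
st()
E
```

```text
10.65 [0.57868917 0.005688   0.02663424] [-1.62225673  0.27278427  1.65069393]
top 228 top z = 0.0563 + 0.003 u + -0.011 v u 0.006 0.0629 v -0.0537 -0.0165
cover 228 z 0.0568 [691.5 -19.6] [57.8 36. ] 7.97
ledge 883 z 0.0517 [525.6  -2.4] [ 57.1 152.9] 4.9
bar 137 z 0.1921 [655.6  20.8] [ 62.5 131.7] 73.74
scene 890 top z = 0.0577 + -0.000 u + -0.006 v u -0.063 0.0667 v -0.0518 0.0584
cover 890 z 0.0576 [655.7  16. ] [129.6 110.1] 5.65
ledge 1186 z 0.0525 [542.5   2.3] [ 88.7 162.3] 5.51
rim 26 z 0.0493 [671.5  30.8] [113.1 111.6] 30.12
bar 421 z 0.309 [636.8  28.6] [74.7 84.6] 81.7
```

The cover is flat and seated (top at 57 mm, no slope). Next I back off, go up, and turn to the bar.

Call:
{"api": "carry_out", "payload": {
  "moves": [
    [[76, 0.02, 0, 0, 0], [76, 0.03, 0, -0.03, 0], [60, 0.03, 0, -0.08, 0], [50, 0.03, 0, -0.13, 8], [50, 0.03, 0, -0.17, 16]]
  ]
}}

```text
t: 11.25
position: [0.55, 0.0026, 0.2001]
tool_rot: [0.296, 3.124, -0.0]
wrist_force: [-0.2, -0.2, -0.3]
opening: 0.048
gripper_force: 0.0
```

Call:
{"api": "carry_out", "payload": {
  "moves": [
    [[50, 0, 0, -0.01, 8.5], [50, 0, 0, -0.02, 17], [50, 0, 0, -0.02, 25.5], [50, 0, 0, -0.02, 34], [50, 0, 0, -0.02, 42.5]]
  ]
}}

```text
t: 11.75
position: [0.5495, 0.0027, 0.217]
tool_rot: [1.41, 2.806, 0.001]
wrist_force: [0.1, 0.3, -0.0]
opening: 0.0457
gripper_force: 0.0
```

Call:
{"api": "carry_out", "payload": {
  "moves": [
    [[50, 0, 0, 0, 8.5], [50, 0, 0, 0, 17], [50, 0, 0, 0, 25.5], [50, 0, 0, 0, 34], [50, 0, 0, 0, 40.5]]
  ]
}}

```text
t: 12.25
position: [0.5494, 0.0027, 0.2169]
tool_rot: [2.294, 2.145, 0.001]
wrist_force: [0.8, -0.4, 0.0]
opening: 0.0462
gripper_force: 0.0
```

```bash
python3 - <<'E'
from h import *
np.set_printoptions(precision=4,suppress=True)
o=robot.get_obs(); print(o['t'],o['q'],o['opening'],o['wrist_force'])
go(.6685,.014,.2,85.7)
for n in('wrist','top'):
    im=robot.get_image(n); W=cloud(im); p=im['pixels'].astype(int); z=W[...,2]
    m=(z>.176)&(z<.2)&(p.max(-1)<75)&(W[...,0]>.62)&(W[...,0]<.71)&(abs(W[...,1]-.014)<.045)
    if m.sum()>20: print(n,m.sum(),cv2.minAreaRect((W[m][:,:2]*1000).astype(np.float32)),np.percentile(z[m],[10,50,90]))
    save(im,n+'4.png')
    r,g,b=p[...,0],p[...,1],p[...,2]
    m=(r>g+60)&(r>b+60)&(z>.1)&(W[...,0]<.72)&(W[...,0]>.64)
    if m.sum(): print('arm',m.sum(),cv2.minAreaRect((W[m][:,:2]*1000).astype(np.float32)),np.percentile(z[m],[10,50,90]))
E
```

```text
12.25 [-0.2151  0.0727  1.6345  0.0002  1.4333 -0.1483] 0.04620468862676939 [ 0.8231 -0.4139  0.0363]
shift [0.0192 0.118  0.0169] twist 0.5 from [0.5494 0.0027 0.2169] 86.17
wrist 1330 ((669.0288696289062, 15.240549087524414), (58.73823165893555, 10.174243927001953), 87.28479766845703) [0.1852 0.1916 0.1929]
arm 1327 ((686.8695068359375, 16.080766677856445), (66.36412048339844, 29.000106811523438), 0.2833200693130493) [0.15   0.152  0.1551]
top 34 ((669.533203125, 33.83369445800781), (19.30576515197754, 9.134346961975098), 79.70661926269531) [0.1901 0.193  0.195 ]
arm 102 ((702.1006469726562, 17.463726043701172), (35.61088180541992, 18.221921920776367), 7.33122444152832) [0.1493 0.1521 0.1541]
```

View pics/wrist4.png

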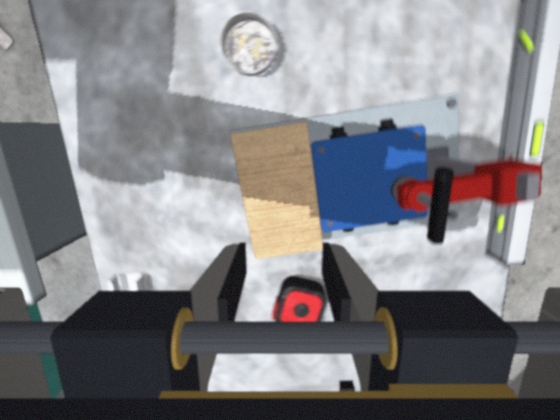

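The wrist view shows the cover flat on the box at (370,185), the bar at (440,205), and tin and tape untouched. I'll move over the bar and go down around it.

Call:
{"api": "carry_out", "payload": {
  "moves": [
    [[50, 0.006, 0.04, 0, 0], [50, 0.013, 0.08, 0, 0], [50, 0.02, 0.119, 0, 0], [50, 0.02, 0.119, 0, 0], [50, 0.02, 0.119, 0.02, 0]]
  ]
}}

```text
t: 12.85
position: [0.6715, 0.0153, 0.1987]
tool_rot: [2.282, 2.153, 0.005]
wrist_force: [0.5, 0.3, -0.6]
opening: 0.0462
gripper_force: 0.0
```

```bash
python3 - <<'E'
from h import *
go(.6688,.0145,.137,86.3); o=robot.get_obs(); print(o['wrist_force'],o['opening'])
im=robot.get_image('wrist'); W=cloud(im); p=im['pixels'].astype(int); z=W[...,2]
m=(z>.18)&(z<.2)&(p.max(-1)<75)&(W[...,0]>.64)&(W[...,0]<.70)&(abs(W[...,1]-.014)<.045)
print(m.sum(),cv2.minAreaRect((W[m][:,:2]*1000).astype(np.float32)) if m.sum()>10 else '')
save(im,'w5.png')
E
```

```text
shift [-0.0009 -0.0027  0.0617] twist 0.4 from [0.6715 0.0153 0.1987] 86.66
[ 0.49434138  0.28649809 -0.63387832] 0.04617789423581424
903 ((669.9279174804688, 16.64977264404297), (56.26694107055664, 9.868886947631836), 87.49945831298828)
```

View pics/w5.png

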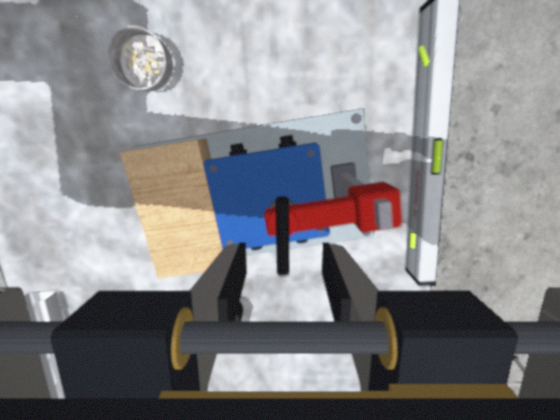

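The bar (283,235) is centred between the fingers (243 and 325). I'll go down and close.

Call:
{"api": "carry_out", "payload": {
  "moves": [
    [[50, 0, -0.001, 0.02, 0], [50, 0, -0.001, 0.04, 0], [50, 0, -0.001, 0.055, 0], [50, 0, -0.001, 0.062, 0], [50, 0, -0.001, 0.062, 0]]
  ]
}}

```text
t: 13.4
position: [0.6672, 0.0156, 0.1338]
tool_rot: [-2.287, -2.152, 0.002]
wrist_force: [1.1, 0.0, -0.1]
opening: 0.0459
gripper_force: 0.0
```

Call:
{"api": "carry_out", "payload": {
  "moves": [
    [[0, 0, 0, 0, 0], [0, 0, 0, 0, 0], [0, 0, 0, 0, 0], [0, 0, 0, 0, 0], [0, 0, 0, 0, 0]]
  ]
}}

```text
t: 13.9
position: [0.6707, 0.0153, 0.1355]
tool_rot: [2.285, 2.149, 0.007]
wrist_force: [7.2, -0.6, -4.2]
opening: 0.0098
gripper_force: 30.0
```

Call:
{"api": "carry_out", "payload": {
  "moves": [
    [[0, 0, 0, 0.008, 0], [0, 0, 0, 0.018, 0], [0, 0, 0, 0.028, 0], [0, 0, 0, 0.038, 0], [0, 0, 0, 0.045, 0]]
  ]
}}

```text
t: 14.4
position: [0.6706, 0.0153, 0.0902]
tool_rot: [2.285, 2.149, 0.007]
wrist_force: [6.8, 0.0, 2.6]
opening: 0.0094
gripper_force: 30.0
```

Call:
{"api": "carry_out", "payload": {
  "moves": [
    [[0, 0, 0, 0.002, 0], [0, 0, 0, 0.004, 0], [0, 0, 0, 0.006, 0]]
  ]
}}

```text
t: 14.7
position: [0.6706, 0.0153, 0.0848]
tool_rot: [2.285, 2.149, 0.006]
wrist_force: [7.8, -0.0, 2.7]
opening: 0.0098
gripper_force: 30.0
```

```bash
cat > j.py <<'E'
from h import *
o=robot.get_obs(); print(o['t'],o['position'],o['wrist_force'],o['opening'],psi(o))
im=robot.get_image('scene'); save(im,'s6.png'); W=cloud(im); p=im['pixels'].astype(int); z=W[...,2]
for n in ('scene','wrist'):
    if n=='wrist': im=robot.get_image(n); W=cloud(im); p=im['pixels'].astype(int); z=W[...,2]
    r,g,b=p[...,0],p[...,1],p[...,2]
    m=(r>g+60)&(r>b+60)&(z>.06)&(W[...,0]<.77)&(W[...,0]>.66)&(abs(W[...,1]-.02)<.04)
    if m.sum()>5: print(n,'red',m.sum(),np.percentile(z[m],[2,10,50,90,98]))
E
python3 j.py
```

```text
14.7 [0.67062904 0.0152517  0.08476326] [ 7.77442960e+00 -7.49021461e-03  2.69431199e+00] 0.009841623199888232 86.48486829336426
scene red 386 [0.0800621  0.08538283 0.09853613 0.10993747 0.11383785]
wrist red 5513 [0.08359143 0.09306387 0.10102004 0.11176264 0.11256676]
```

Call:
{"api": "carry_out", "payload": {
  "moves": [
    [[0, 0, 0, 0.001, 0], [0, 0, 0, 0.002, 0], [0, 0, 0, 0.003, 0]]
  ]
}}

```text
t: 15.1
position: [0.6706, 0.0153, 0.0818]
tool_rot: [2.285, 2.149, 0.006]
wrist_force: [7.5, 0.2, 2.8]
opening: 0.0098
gripper_force: 30.0
```

Call:
{"api": "carry_out", "payload": {
  "moves": [
    [[0, 0, 0, 0.001, 0], [0, 0, 0, 0.002, 0]]
  ]
}}

```text
t: 15.3
position: [0.6706, 0.0153, 0.0798]
tool_rot: [2.285, 2.149, 0.006]
wrist_force: [7.4, 0.4, 3.7]
opening: 0.0097
gripper_force: 30.0
```

Call:
{"api": "carry_out", "payload": {
  "moves": [
    [[0, 0, 0, 0.001, 0], [0, 0, 0, 0.001, 0]]
  ]
}}

```text
t: 15.5
position: [0.6706, 0.0153, 0.0786]
tool_rot: [2.285, 2.149, 0.006]
wrist_force: [8.0, 1.3, 2.4]
opening: 0.0096
gripper_force: 30.0
```

Call:
{"api": "carry_out", "payload": {
  "moves": [
    [[0, 0, 0, 0.001, 0], [0, 0, 0, 0.001, 0]]
  ]
}}

```text
t: 15.7
position: [0.6707, 0.0153, 0.0782]
tool_rot: [2.285, 2.149, 0.006]
wrist_force: [6.2, 0.6, 4.1]
opening: 0.0098
gripper_force: 30.0
```

Call:
{"api": "carry_out", "payload": {
  "moves": [
    [[0, 0, 0, 0.001, 0], [0, 0, 0, 0.001, 0]]
  ]
}}

```text
t: 15.9
position: [0.6708, 0.0152, 0.0782]
tool_rot: [2.285, 2.149, 0.007]
wrist_force: [4.1, 0.3, 8.2]
opening: 0.0099
gripper_force: 30.0
```

Call:
{"api": "carry_out", "payload": {
  "moves": [
    [[0, 0, 0, 0.001, 0], [0, 0, 0, 0.001, 0]]
  ]
}}

```text
t: 16.1
position: [0.6709, 0.0153, 0.0781]
tool_rot: [2.285, 2.149, 0.007]
wrist_force: [2.3, -0.8, 12.8]
opening: 0.0096
gripper_force: 30.0
```

The pad is on the cover (no further travel, force rising). Now I turn clockwise.

Call:
{"api": "carry_out", "payload": {
  "moves": [
    [[0, 0, 0, 0, 7], [0, 0, 0, 0, 14], [0, 0, 0, 0, 21], [0, 0, 0, 0, 28], [0, 0, 0, 0, 36]]
  ]
}}

```text
t: 16.6
position: [0.6717, 0.0149, 0.0782]
tool_rot: [2.841, 1.33, 0.011]
wrist_force: [5.3, 0.4, 11.1]
opening: 0.0098
gripper_force: 30.0
```

Call:
{"api": "carry_out", "payload": {
  "moves": [
    [[0, 0, 0, 0, 7], [0, 0, 0, 0, 14], [0, 0, 0, 0, 21], [0, 0, 0, 0, 28], [0, 0, 0, 0, 36]]
  ]
}}

```text
t: 17.1
position: [0.6721, 0.0142, 0.0781]
tool_rot: [3.114, 0.387, 0.014]
wrist_force: [6.4, -2.7, 9.6]
opening: 0.0095
gripper_force: 30.0
```

Call:
{"api": "carry_out", "payload": {
  "moves": [
    [[0, 0, 0, 0, 0], [0, 0, 0, 0, 0]]
  ]
}}

```text
t: 17.3
position: [0.6722, 0.0142, 0.0782]
tool_rot: [3.113, 0.394, 0.015]
wrist_force: [6.7, -2.0, 9.8]
opening: 0.0096
gripper_force: 30.0
```

```bash
python3 j.py
```

```text
17.3 [0.67215515 0.01420843 0.07815681] [ 6.7079853  -1.9550183   9.80597472] 0.009607028312613536 14.43888003551666
scene red 378 [0.07516553 0.08032946 0.09372881 0.1050937  0.10830303]
wrist red 5099 [0.09445132 0.09524068 0.09739509 0.1074217  0.1091734 ]
```

Call:
{"api": "carry_out", "payload": {
  "moves": [
    [[30, 0, 0, -0.001, 0], [40, 0, 0, -0.002, 0], [50, 0, 0, -0.002, 0], [50, 0, 0, -0.002, 0]]
  ]
}}

```text
t: 17.8
position: [0.667, 0.0157, 0.0755]
tool_rot: [-3.116, -0.396, 0.004]
wrist_force: [0.0, -0.4, 0.1]
opening: 0.0393
gripper_force: 0.0
```

Call:
{"api": "carry_out", "payload": {
  "moves": [
    [[50, 0, 0, -0.03, 0], [50, 0, 0, -0.07, 0], [50, 0, 0, -0.11, 0], [50, 0, 0, -0.15, 0], [50, 0, 0, -0.18, 0]]
  ]
}}

```text
t: 18.3
position: [0.6683, 0.0155, 0.2594]
tool_rot: [3.116, 0.396, 0.003]
wrist_force: [0.1, -0.5, -0.1]
opening: 0.0459
gripper_force: 0.0
```

Call:
{"api": "carry_out", "payload": {
  "moves": [
    [[50, -0.05, 0, 0, 0], [50, -0.1, 0, 0, 0], [50, -0.15, 0, 0, 0], [50, -0.2, 0.02, 0, 0], [50, -0.22, 0.06, 0, 0]]
  ]
}}

```text
t: 18.8
position: [0.4667, -0.0961, 0.2559]
tool_rot: [-3.114, -0.401, 0.003]
wrist_force: [1.1, -0.9, 0.0]
opening: 0.0464
gripper_force: 0.0
```

```bash
python3 - <<'E'
from st import *
st()
for n in ('top','wrist','scene'):
    im=robot.get_image(n); W=cloud(im); p=im['pixels'].astype(int); z=W[...,2]; save(im,n+'9.png')
    m=(z>.105)&(z<.15)&(p.max(-1)<75)&(W[...,0]>.62)&(W[...,0]<.71)&(abs(W[...,1]-.014)<.045)
    if m.sum()>15: print(n,'bar',m.sum(),cv2.minAreaRect((W[m][:,:2]*1000).astype(np.float32)),np.percentile(z[m],[10,50,90]))
a=cv2.resize(cv2.imread('pics/wrist9.png'),(400,300)); b=cv2.resize(cv2.imread('pics/scene9.png')[130:310,180:420],(400,300),interpolation=2)
cv2.imwrite('pics/e.png',cv2.hconcat([a,b]))
E
```

```text
18.8 [ 0.46668889 -0.0960655   0.25587563] [ 1.08792252 -0.8947777   0.02543653]
top 1875 top z = 0.0566 + -0.002 u + -0.001 v u -0.0675 0.0638 v -0.0543 0.0572
cover 1875 z 0.0566 [652.1  13.8] [131.2 111.4] 5.57
ledge 2102 z 0.0517 [540.9   2. ] [ 89.4 158.8] 5.72
bar 87 z 0.1349 [668.4  13.2] [58.1 11.8] 13.55
scene 951 top z = 0.0577 + 0.002 u + -0.008 v u -0.0648 0.0662 v -0.0534 0.0576
cover 951 z 0.0577 [654.8  14.8] [131.  110.7] 5.86
ledge 1271 z 0.0525 [545.4   2.4] [ 93.3 164.7] 5.52
rim 24 z 0.0493 [687.   58.5] [ 44.6 143.3] 70.3
bar 103 z 0.1311 [670.  17.] [56.4  9.4] 12.56
top bar 87 ((667.6962890625, 14.36691665649414), (57.88740158081055, 9.063619613647461), 14.16625690460205) [0.13263352 0.13525883 0.13742639]
scene bar 108 ((670.0025024414062, 17.542816162109375), (56.46425247192383, 9.146209716796875), 14.089582443237305) [0.12555572 0.13133051 0.13603344]
```

View pics/e.png

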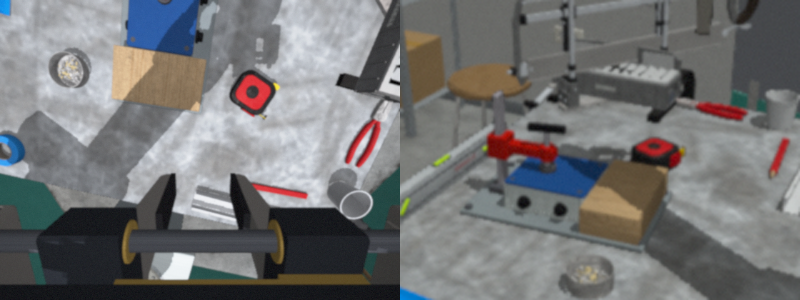

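The cover is flat at 57 mm, the pad is on it (bar top at 135 mm), and the bar has turned to about 1.42 rad. The tin and tape still stand in their places.

```bash
python3 -c "
from station import robot
print(robot.finish_job())"
```

```text
the job is handed in; nothing more can be done
None
```

The job is handed in: the cover sits flat in the box mouth, the jaw pad is down on it, and the T-bar is at about 1.42 rad (tight from 1.15), with the tin and tape measure left in place.

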